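# Clamp a ring gauge with a removable crank key

## Task

Take the crank key from the orange mat, fit it fully home on the square shaft of the green clamp fixture without forcing it, and wind it clockwise until the jaw holds the ring gauge snugly against the fixed jaw, but do not squeeze the ring hard. Then lift the key off, stand it upright on the orange mat again and leave it there, with the ring still clamped and the other things on the bench left alone.

Things in the scene. Friction and masses are not known exactly. Their poses are not given: they have to be found in the camera images.
- crank: Dark steel crank key, 0.26 kg, loose. Origin: centre of its underside; z up. Square foot 42 x 42 x 5 mm; above it a 30 mm square hub, sides along x and y, up to z 56 mm. From below: 23 mm square lead-in 5 mm deep, then a 20 mm square socket up to z 24, sides along x and y. An arm (z 14-22 mm) runs along +x to the knob.
- knob_mid (a point): Middle of the key's black upright knob, 22 mm diameter, 38 mm tall, which spins freely on its pin; 60 mm along the key's x from the hub's axis, 43.5 mm above the key's underside (knob from 24.5 to 62.5 mm).
- clamp_fixture: Green clamp fixture, fixed to the bench (base 84 x 200 x 14 mm). Origin: on the bench under the shaft's axis; z up, +y to the fixed jaw (face at y 140 mm, 70 mm wide, top z 48). Housing 60 x 62 mm round the shaft, with a round boss 42 mm wide on top at z 60 mm: the key is home when its foot rests on the boss.
- shaft_tip (a point): Centre of the top of the upright steel shaft, 80 mm above the bench: 18 mm square, 20 mm long, top 6 mm tapered to 13 mm square. How its square is turned is not given and differs each time: find it by feel or sight. The shaft is stiff (about 0.45 Nm, near 7.5 N at the knob); it stays where it is left and turns clockwise seen from above to close the jaw.
- clamp_jaw: Grey sliding jaw (60 mm wide, 18 mm thick, top z 46). Origin: in the plane of its clamping face, on the bench plane, in the fixture's middle; moves along the fixture's +y, 8 mm per radian of shaft turn. Closing on the ring needs roughly 4 to 6 rad. Each 10 N on the ring adds 0.08 Nm to the shaft, 1.3 N at the knob. Snug is 12 to 70 N, best about 30.
- ring_gauge: Steel ring gauge, 39 mm outside diameter, 17 mm high, lying loose on the fixture's base (z 14 mm) between the jaws, 0.5 to 6.5 mm short of the fixed jaw. Origin: centre of its underside.
- key_mat: Orange mat, 115 (x) by 135 (y) by 4 mm, fixed on the bench. Origin: centre of its underside; z up.
- oil_bottle: Brown oil bottle, 35 mm diameter, 116 mm tall, a bystander. Origin: centre of its underside.
- vee_block: Steel V block, 44 x 46 x 35 mm, a bystander. Origin: centre of its underside.
- screwdriver: Screwdriver with red handle, 120 mm long, lying on the bench, a bystander. Origin: centre of its underside.
- gauge_block_0: Steel gauge block 9 x 35 x 20 mm, a bystander. Origin: centre of its underside.
- turned_part_2: Small turned disc with a stub, 29 mm wide, 17 mm high, a bystander. Origin: centre of its underside.

How it is judged:
By the outcome, as a careful person would: the job done as asked, in the order asked, and still so for the second after the job is handed in, with the robot touching nothing.
It also fails if it takes over 72 s, if anything falls off the work surface, if the arm or the gripper's body presses on something with over 40 N, if the wrist force passes 120 N, or if a joint passes its speed limit or range.

## Robot

A 6-joint arm with a two-finger parallel gripper is mounted at the origin on a cart in front of the work surface, level with it; the furniture and walls round the work are solid. World frame = base frame: x ahead of the robot, y to its left, z up, the work surface at z = 0. Lengths are in m, angles in rad, forces in N, time in s.
With the tool pointing down it reaches from about 0.35 to 0.85 m from the base axis. Payload 8.1 kg.
Tool frame: the origin (TCP) lies midway between the tips of the shut fingers; the grasp point (between the pads) lies 19 mm behind it; z points along the fingers, y is the direction in which the jaws open and shut (so a half turn about z gives the same grasp; the last joint's range is limited). The gripper opens to 93 mm and grips with 3 to 60 N. Pads are 15 mm wide; open, the fingers measure 128 mm over their backs; the gripper's body (75 mm by 188 mm) begins 65 mm behind the grasp point.
Start: joints at [-1.219, 0.13, 1.488, -0, 1.523, -0.085], TCP at [0.254, -0.544, 0.219] pointing down, gripper open.
Joint ranges: [-2.96, 2.96], [-0.89, 2.26], [0.02, 2.5], [-1.34, 4.48], [0, 2.73], [-2.66, 2.66]. Speed limits (rad/s): [2.39, 2.39, 2.79, 3.14, 3.14, 3.14].

## Interface

Orientations are given as a rotation vector (axis times angle).
In Python, from plant import monitor, eyes, ticket gives the robot as it stands.
- The arm moves only by the tool send_rows, never from a script. Its argument "motion" is a list of rows, each a list of 2 entries, a list of its own where there are three numbers: the shift along the tool's x, y, z in m, then the turn about the tool's z in degrees. In form: [[[dx, dy, dz], twist], ...]. A call has 1 to 12 rows; each row is the pose to reach, as a shift and turn from the pose commanded when the call began, along the tool's axes at that moment; what a row does not reach only later rows make up. A row lasts 1/8 s, in which the tool goes at most 62.5 mm and 10.7 degrees, less where a joint would pass 70% of its speed; a pose out of reach is approached as far as the arm can. A call with a gripper value outside its range is refused whole. "jaw" is the finger opening in m, from 0 to 0.093, set as the call begins (left out, the last holds). The fingers move at their own pace and stop on an object; "squeeze" is the grip in N (left out, the last holds). Time passes only in rows, so rows that repeat a pose let the fingers close. It gives the time, the measured TCP pose, the force and the opening at its end, in the units of the state.
- monitor.read_state(): the state, without advancing time (a new reading comes with each control period).
- eyes.read_camera(name): name is "side" or "top" or "wrist"; returns the picture (420x560x3 uint8, red, green, blue); there is no depth.
- eyes.camera_model(name): a dict with "mtx" (3x3 intrinsics, pixels), "k1" (the pictures are not rectified: a ray, as slopes to the right and down, at radius r is drawn at 1 + k1 r^2 times it, then the intrinsics apply), "cam_to_world" (4x4, takes a point from camera to world coordinates); the wrist camera has in their place "mount" (4x4, takes a point from camera to tool coordinates, whose origin is the TCP and whose axes are the flange's). Camera axes: x right, y down, z forward; pixel columns grow to the right and rows downward; lengths in m; the calibration is good to about 2 mm. A picture is of the moment at which its call begins: read the wrist's pose just before it. camera_model takes no time and is no camera call.
- ticket.close_job(): hands the job in, once; it reports no verdict.
The state is a dict: "t": time; "q": joint angles; "dq": joint speeds; "joint_torque": joint torques, N m; "tool_pos": TCP position; "orientation": TCP orientation; "force": force on the tool from outside, world axes, zero at the start; "wrist_torque": the same for the moment, N m; "opening": finger opening in m.
Only numpy, scipy, OpenCV 4.12 (cv2) and the standard library are available. Lean on these libraries where they do the work, as an engineer would, in place of code of your own. Each camera call takes 0.05 s, during which the arm holds its last target.

## Working session

There is one attempt and no reset: what is moved stays moved. The work goes in short steps, Python scripts to look and compute and a tool call to move; the robot and the scene stay as the last step left them, time stands still between calls to the robot, and variables do not carry over. Pictures are saved under pics/ and viewed, and the job is handed in when it is done.

Besides the shell and the picture viewer there is one more tool, called after "Call:" in YAML: its name, and indented under it one key for each argument. send_rows: Moves the arm, as the interface text tells. Its arguments: {"type":"object","properties":{"motion":{"type":"array","items":{"type":"array"}},"jaw":{"type":"number"},"squeeze":{"type":"number"}},"required":["motion"]}

```bash
ls; mkdir -p pics; python3 - <<'E'
from plant import monitor, eyes, ticket
import cv2,numpy as np
s=monitor.read_state();print(s)
for n in ["side","top","wrist"]:
    m=eyes.camera_model(n);print(n,{k:np.round(v,4).tolist() for k,v in m.items()})
    im=eyes.read_camera(n);cv2.imwrite(f"pics/{n}0.png",im[:,:,::-1])
E
```

```text
pics
{'t': 0.0, 'q': array([-1.21937875e+00,  1.31166880e-01,  1.48922558e+00,  1.14121957e-05,
        1.52294089e+00, -8.53869006e-02]), 'dq': array([-0.00034089, -0.00011362, -0.00186147,  0.00022151, -0.0011272 ,
       -0.00185934]), 'joint_torque': array([-4.46054764e-04, -5.59829879e+01, -4.91766715e+01,  7.68404338e-02,
        3.53247975e-02, -1.83717116e-04]), 'tool_pos': array([ 0.25367738, -0.54315502,  0.21761348]), 'orientation': array([-3.06527812e+00, -6.80314162e-01,  3.44692447e-04]), 'force': array([-0.19919992, -0.06219779,  0.67360989]), 'wrist_torque': array([0.00764335, 0.03294569, 0.01401874]), 'opening': 0.09283333556832284}
side {'mtx': [[427.0538, 0.0, 277.0379], [0.0, 427.0538, 205.133], [0.0, 0.0, 1.0]], 'k1': -0.0212, 'cam_to_world': [[-0.9971, -0.0243, 0.0719, 0.4452], [-0.0751, 0.4508, -0.8895, 0.9582], [-0.0108, -0.8923, -0.4513, 0.6254], [0.0, 0.0, 0.0, 1.0]]}
top {'mtx': [[441.1951, 0.0, 273.1111], [0.0, 441.1951, 212.233], [0.0, 0.0, 1.0]], 'k1': 0.0484, 'cam_to_world': [[-0.0169, -0.9912, 0.1313, 0.3542], [-0.9998, 0.0181, 0.0079, -0.0824], [-0.0102, -0.1311, -0.9913, 1.2966], [0.0, 0.0, 0.0, 1.0]]}
wrist {'mtx': [[293.4263, 0.0, 278.5797], [0.0, 293.4263, 211.7061], [0.0, 0.0, 1.0]], 'k1': -0.048, 'mount': [[0.0001, -0.9612, -0.2759, 0.077], [1.0, -0.0, 0.0004, 0.0005], [-0.0004, -0.2759, 0.9612, -0.1669], [0.0, 0.0, 0.0, 1.0]]}
```

View pics/top0.png

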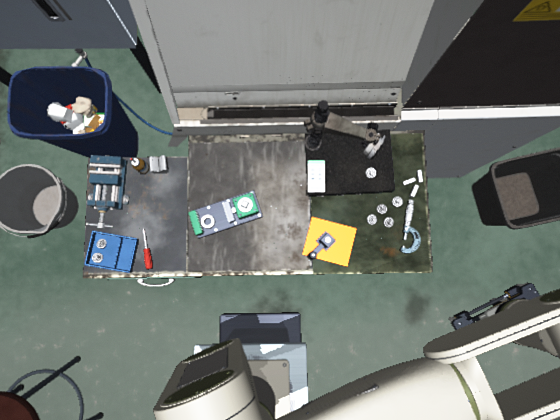

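View pics/side0.png

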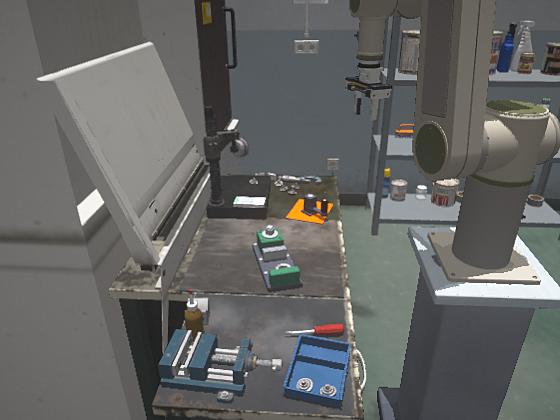

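View pics/wrist0.png

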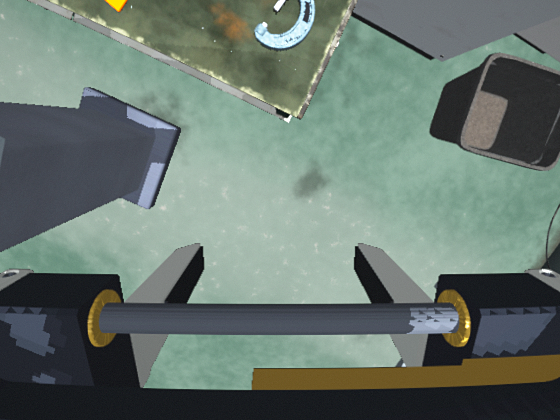

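The top view shows the orange mat and key near (327,242) and the green fixture from (195,222) to (258,203). I'll zoom in.

```bash
cat > h.py <<'E'
import numpy as np,cv2
from plant import monitor, eyes, ticket
from scipy.spatial.transform import Rotation as R
def cam(n,st=None):
    m=eyes.camera_model(n)
    if n=="wrist":
        T=np.eye(4);T[:3,:3]=R.from_rotvec(st["orientation"]).as_matrix();T[:3,3]=st["tool_pos"];C=T@m["mount"]
    else: C=np.array(m["cam_to_world"])
    return np.array(m["mtx"]),m["k1"],C
def px2w(c,uv,z):
    K,k,C=c
    p=cv2.undistortPoints(np.array(uv,float).reshape(-1,1,2),K,np.array([k,0,0,0.]))[:,0]
    d=np.c_[p,np.ones(len(p))]@C[:3,:3].T
    return C[:3,3]+d*((z-C[2,3])/d[:,2])[:,None]
def w2px(c,X):
    K,k,C=c;X=np.atleast_2d(X)
    p=(X-C[:3,3])@C[:3,:3]
    return cv2.projectPoints(p,np.zeros(3),np.zeros(3),K,np.array([k,0,0,0.]))[0][:,0]
def crop(im,x0,y0,x1,y1,s,name):
    cv2.imwrite(name,cv2.resize(im[y0:y1,x0:x1,::-1],None,fx=s,fy=s,interpolation=cv2.INTER_CUBIC))
E
python3 - <<'E'
import cv2
im=cv2.imread("pics/top0.png")[:,:,::-1]
from h import crop
crop(im,185,180,275,245,8,"pics/t_fix.png")
crop(im,295,210,365,275,8,"pics/t_mat.png")
E
```

```text
(no output)
```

View pics/t_fix.png

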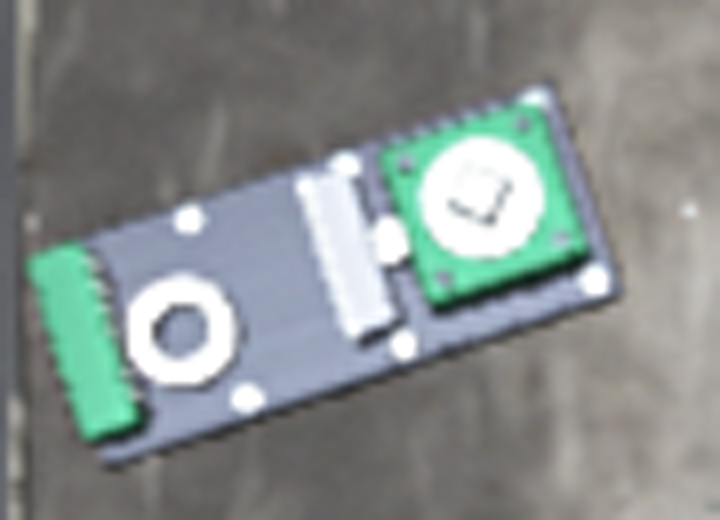

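View pics/t_mat.png

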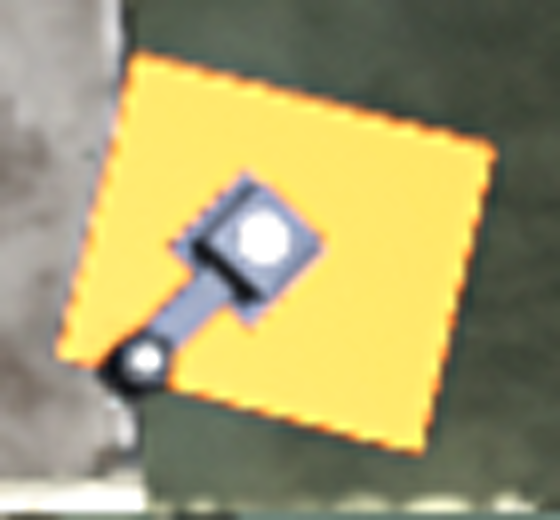

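```bash
python3 - <<'E'
from h import *
np.set_printoptions(precision=4,suppress=True)
c=cam("top")
f=lambda x,y,ox,oy:(ox+(x+.5)/8-.5,oy+(y+.5)/8-.5)
M=lambda x,y:f(x,y,295,210); F=lambda x,y:f(x,y,185,180)
print("mat",px2w(c,[M(135,52),M(497,148),M(422,453),M(57,355)],.004))
print("mat c",px2w(c,[M(135,52),M(497,148),M(422,453),M(57,355)],.004).mean(0))
print("hubtop",px2w(c,[M(265,237)],.06)," knobtop",px2w(c,[M(146,358)],.0665))
print("boss",px2w(c,[F(482,197)],.06)," shaft",px2w(c,[F(482,190)],.08),"ring",px2w(c,[F(182,330)],.031))
print("fixedjaw top corners",px2w(c,[F(30,255),F(82,240),F(140,405),F(88,437)],.048))
print("jaw",px2w(c,[F(300,180),F(350,172),F(395,325),F(357,340)],.046))
s=monitor.read_state();print(R.from_rotvec(s["orientation"]).as_matrix())
E
```

```text
mat [[ 0.512  -0.1849  0.004 ]
 [ 0.4742 -0.3163  0.004 ]
 [ 0.3638 -0.2845  0.004 ]
 [ 0.4013 -0.1534  0.004 ]]
mat c [ 0.4378 -0.2348  0.004 ]
hubtop [[ 0.4392 -0.224   0.06  ]]  knobtop [[ 0.3975 -0.1807  0.0665]]
boss [[0.5425 0.0072 0.06  ]]  shaft [[0.5419 0.0058 0.08  ]] ring [[0.5003 0.118  0.031 ]]
fixedjaw top corners [[0.5263 0.1696 0.048 ]
 [0.5314 0.1511 0.048 ]
 [0.4719 0.1302 0.048 ]
 [0.4608 0.1485 0.048 ]]
jaw [[0.552  0.0735 0.046 ]
 [0.5546 0.0556 0.046 ]
 [0.499  0.0397 0.046 ]
 [0.4939 0.0533 0.046 ]]
[[ 0.9061  0.4231 -0.0005]
 [ 0.4231 -0.9061  0.0014]
 [ 0.0001 -0.0014 -1.    ]]
```

Call:
send_rows:
  motion:
    - [[0.025,-0.018,0.0],-9]
    - [[0.05,-0.035,0.0],-18]
    - [[0.075,-0.053,0.0],-27]
    - [[0.1,-0.07,0.0],-36]
    - [[0.126,-0.088,0.005],-45]
    - [[0.151,-0.105,0.01],-54]
    - [[0.177,-0.123,0.015],-63]
    - [[0.202,-0.14,0.02],-72]
    - [[0.227,-0.158,0.025],-81]
    - [[0.252,-0.176,0.03],-90]
    - [[0.278,-0.193,0.03],-100]
    - [[0.303,-0.211,0.03],-109]
  jaw: 0.07

```text
t: 1.65
tool_pos: [0.4394, -0.2232, 0.1883]
orientation: [-1.219, -2.895, -0.0]
force: [0.2, -0.0, 1.2]
opening: 0.0701
```

```bash
python3 - <<'E'
from h import *
s=monitor.read_state();im=eyes.read_camera("wrist");cv2.imwrite("pics/w1.png",im[:,:,::-1])
np.save("w1.npy",np.r_[s["tool_pos"],s["orientation"]]);print(s["t"],s["tool_pos"],s["q"],s["force"])
E
```

```text
1.65 [ 0.43937384 -0.22323163  0.18829174] [-5.74179728e-01 -1.46597746e-01  1.81914321e+00  2.78632590e-05
  1.46958453e+00 -1.34799415e+00] [ 0.24512005 -0.01269731  1.17238413]
```

View pics/w1.png

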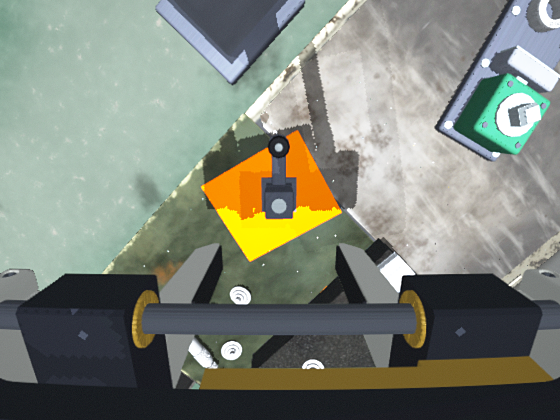

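The wrist view shows the key with its hub at about (279,206) and knob at (279,147). The shaft is also in view near (520,117).

```bash
python3 - <<'E'
from h import *
im=cv2.imread("pics/w1.png")[:,:,::-1]
crop(im,240,130,320,230,6,"pics/w1k.png")
crop(im,490,85,550,145,9,"pics/w1s.png")
p=np.load("w1.npy");st=dict(tool_pos=p[:3],orientation=p[3:]);c=cam("wrist",st)
print(px2w(c,[(279,206)],.06),px2w(c,[(279,147)],.0665),px2w(c,[(517,116)],.06))
E
```

```text
[[ 0.44140997 -0.22462356  0.06      ]] [[ 0.39899923 -0.18127192  0.0665    ]] [[0.54567303 0.00693489 0.06      ]]
```

View pics/w1k.png

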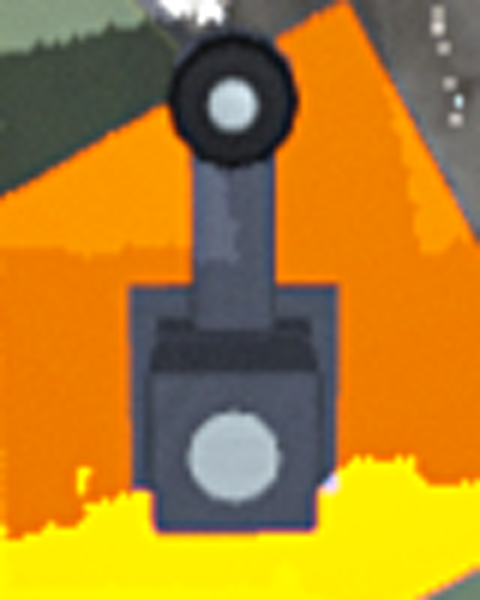

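View pics/w1s.png

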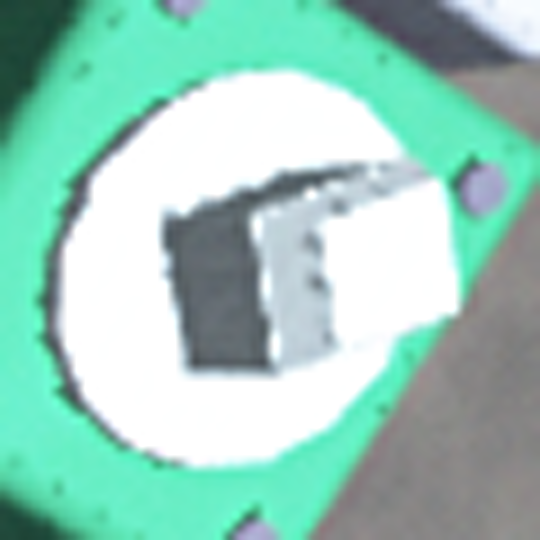

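```bash
python3 - <<'E'
from h import *
p=np.load("w1.npy");st=dict(tool_pos=p[:3],orientation=p[3:]);c=cam("wrist",st)
g=lambda x,y:(490+(x+.5)/9-.5,85+(y+.5)/9-.5)
def e(a,b,z):
    w=px2w(c,[g(*a),g(*b)],z);d=w[1]-w[0];print(w[0][:2],w[1][:2],np.linalg.norm(d),np.degrees(np.arctan2(d[1],d[0]))%90)
e((170,218),(188,370),.06);e((255,210),(275,370),.074);e((325,215),(335,350),.08);e((440,180),(460,308),.08);e((325,215),(440,180),.08);e((335,350),(460,308),.08)
print(px2w(c,[g(325,215),g(440,180),g(460,308),g(335,350)],.08).mean(0),px2w(c,[g(240,268)],.06))
E
```

```text
[0.53364322 0.00438957] [ 0.54861507 -0.00341292] 0.016882991594314434 62.47400943956646
[0.53256376 0.0034672 ] [ 0.54779176 -0.00418317] 0.01704172338160082 63.32558571666383
[0.53519543 0.00506655] [ 0.54731229 -0.00174212] 0.013898789137222483 60.66761461216565
[0.54112791 0.01624134] [0.55350817 0.01075204] 0.013542650097449531 66.0879162771254
[0.53519543 0.00506655] [0.54112791 0.01624134] 0.012651886535951161 62.03704794633484
[ 0.54731229 -0.00174212] [0.55350817 0.01075204] 0.013946075785414439 63.62309564992611
[0.54428595 0.00757945 0.08      ] [[0.5437611  0.00725326 0.06      ]]
```

Call:
send_rows:
  motion:
    - [[-0.0015,0,0.03],0]
    - [[-0.0015,0,0.06],0]
    - [[-0.0015,0,0.09],0]
    - [[-0.0015,0,0.12],0]
    - [[-0.0015,0,0.145],0]
    - [[-0.0015,0,0.161],0]
    - [[-0.0015,0,0.161],0]

```text
t: 2.58
tool_pos: [0.4391, -0.2249, 0.0265]
orientation: [-1.227, -2.889, -0.001]
force: [-0.9, 0.1, 0.3]
opening: 0.0702
```

Call:
send_rows:
  motion:
    - [[0,0,0],0]
    - [[0,0,0],0]
    - [[0,0,0],0]
    - [[0,0,0],0]
    - [[0,0,0],0]
    - [[0,0,0],0]
  jaw: 0.02
  squeeze: 35

```text
t: 3.32
tool_pos: [0.4404, -0.2254, 0.0279]
orientation: [1.227, 2.892, 0.0]
force: [0.7, 0.7, 2.6]
opening: 0.0299
```

```bash
python3 - <<'E'
from h import *
s=monitor.read_state();print(s["opening"],s["tool_pos"],s["force"],s["wrist_torque"])
im=eyes.read_camera("wrist");cv2.imwrite("pics/w2.png",im[:,:,::-1])
E
```

```text
0.0298613481881777 [ 0.44044794 -0.22540877  0.02793137] [0.69267587 0.70192079 2.58364888] [ 0.09332749 -0.12416842 -0.04374412]
```

View pics/w2.png

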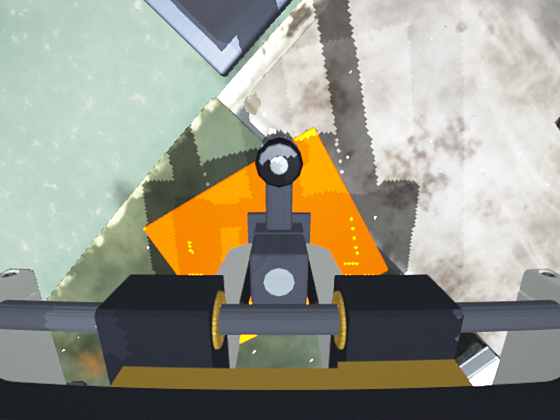

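Call:
send_rows:
  motion:
    - [[0,0,-0.01],0]
    - [[0,0,-0.04],0]
    - [[0,0,-0.08],0]
    - [[0,0,-0.11],0]
    - [[0.015,0.035,-0.12],-3]
    - [[0.03,0.075,-0.12],-7]
    - [[0.046,0.115,-0.12],-11]
    - [[0.062,0.155,-0.12],-15]
    - [[0.078,0.195,-0.12],-19]
    - [[0.0948,0.2343,-0.12],-19]
    - [[0.0948,0.2343,-0.12],-19]
    - [[0.0948,0.2343,-0.12],-19]

```text
t: 4.88
tool_pos: [0.5422, 0.0054, 0.1474]
orientation: [-0.731, -3.054, 0.001]
force: [0.4, -0.1, -4.0]
opening: 0.0298
```

```bash
python3 - <<'E'
from h import *
s=monitor.read_state();print(s["opening"],s["tool_pos"],s["orientation"],s["force"],s["wrist_torque"],s["q"])
for n in ["wrist","top","side"]:
    im=eyes.read_camera(n);cv2.imwrite(f"pics/{n}3.png",im[:,:,::-1])
    if n=="top": crop(im,185,160,285,235,8,"pics/t3c.png")
    if n=="side": crop(im,230,180,330,300,5,"pics/s3c.png")
E
```

```text
0.02983750464550452 [0.54224143 0.00542804 0.147386  ] [-7.31463696e-01 -3.05428661e+00  1.05710653e-03] [ 0.44666286 -0.05141477 -3.95062267] [ 0.00597634 -0.18075058 -0.02579364] [-8.41822907e-02  2.06120735e-02  1.73506027e+00 -5.33418219e-04
  1.38694960e+00 -1.18476002e+00]
```

View pics/wrist3.png

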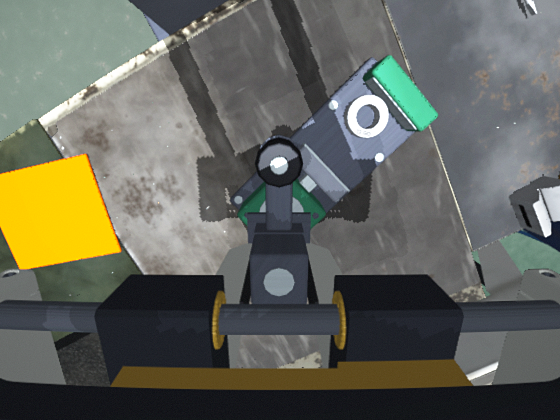

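View pics/s3c.png

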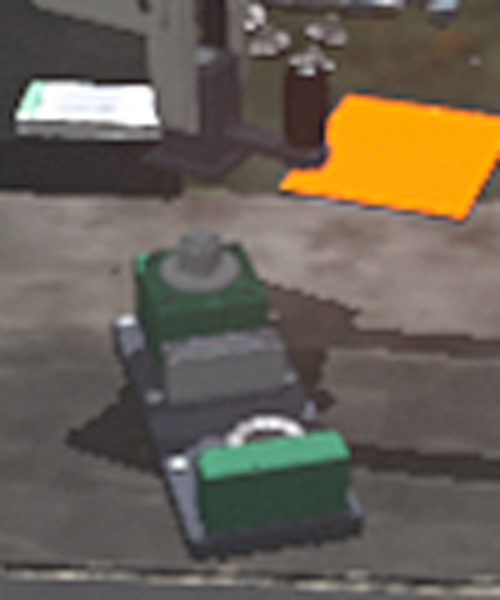

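View pics/t3c.png

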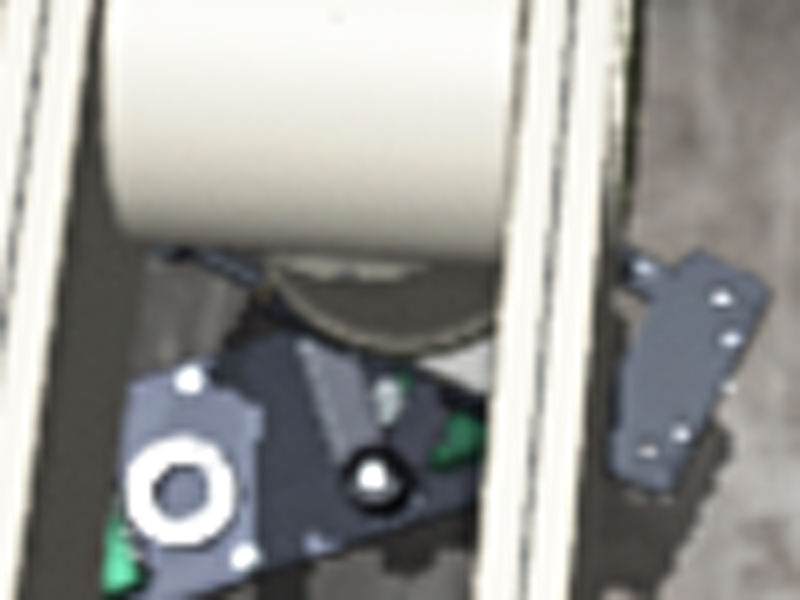

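```bash
python3 - <<'E'
from h import *
s=monitor.read_state();c=cam("wrist",s)
zt=s["tool_pos"][2]+.032
h=px2w(c,[(279,282)],zt)[0];k=px2w(c,[(279,162)],zt+.0065)[0];print(h,k,np.linalg.norm((k-h)[:2]),s["tool_pos"])
# visible boss left/right edges
crop(cv2.imread("pics/wrist3.png")[:,:,::-1],220,160,340,250,6,"pics/w3c.png")
E
```

```text
[0.54259394 0.00462149 0.17958638] [0.48731523 0.0328057  0.18608638] 0.06204905269056571 [0.54237364 0.00464006 0.14758638]
```

View pics/w3c.png

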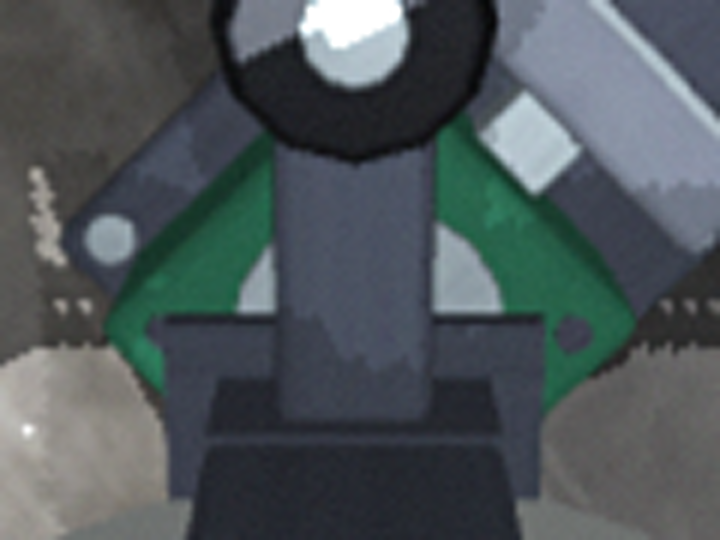

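Call:
send_rows:
  motion:
    - [[0.0002,0.001,0.01],0]
    - [[0.0004,0.0021,0.025],0]
    - [[0.0004,0.0021,0.036],0]
    - [[0.0004,0.0021,0.041],0]
    - [[0.0004,0.0021,0.044],0]
    - [[0.0004,0.0021,0.047],0]
    - [[0.0004,0.0021,0.05],0]
    - [[0.0004,0.0021,0.05],0]

```text
t: 6.02
tool_pos: [0.5433, 0.0077, 0.0975]
orientation: [-0.733, -3.055, 0.0]
force: [0.2, 0.4, -3.7]
opening: 0.0298
```

Call:
send_rows:
  motion:
    - [[0,0,0.002],0]
    - [[0,0,0.004],0]
    - [[0,0,0.006],0]
    - [[0,0,0.006],0]

```text
t: 6.52
tool_pos: [0.5439, 0.0075, 0.0918]
orientation: [0.732, 3.054, -0.0]
force: [2.9, -0.6, -4.2]
opening: 0.0296
```

Call:
send_rows:
  motion:
    - [[-0.0003,0,0.002],0]
    - [[-0.0003,0,0.004],0]
    - [[-0.0003,0,0.006],0]
    - [[-0.0003,0,0.006],0]

```text
t: 7.02
tool_pos: [0.544, 0.0074, 0.0856]
orientation: [0.733, 3.054, -0.0]
force: [3.7, -2.1, -3.1]
opening: 0.0299
```

Call:
send_rows:
  motion:
    - [[-0.0005,0,0.0],0]
    - [[-0.0008,0,0.001],0]
    - [[-0.0008,0,0.002],0]
    - [[-0.0008,0,0.002],0]

```text
t: 7.52
tool_pos: [0.5441, 0.0073, 0.0839]
orientation: [-0.732, -3.055, 0.0]
force: [-2.1, -0.0, 4.2]
opening: 0.03
```

```bash
python3 - <<'E'
from h import *
s=monitor.read_state();print(s["opening"],s["tool_pos"],s["orientation"],s["force"],s["wrist_torque"],s["t"])
E
```

```text
0.029993231980694028 [0.54412696 0.00726885 0.08394813] [-7.32441478e-01 -3.05454166e+00  5.20639125e-05] [-2.09869357 -0.010358    4.24426469] [-0.12757712  0.16875617  0.05833395] 7.525
```

Call:
send_rows:
  motion:
    - [[0,0,0],0]
    - [[0,0,0],0]
    - [[0,0,-0.01],0]
    - [[0,0,-0.03],0]
    - [[0,0,-0.056],0]
    - [[0.03,0,-0.075],0]
    - [[0.06,0,-0.075],0]
    - [[0.06,0,-0.075],0]
  jaw: 0.05

```text
t: 8.52
tool_pos: [0.4901, 0.0351, 0.1595]
orientation: [0.731, 3.055, 0.001]
force: [-0.5, 0.5, 0.2]
opening: 0.0497
```

```bash
python3 - <<'E'
from h import *
s=monitor.read_state();print(s["opening"],s["tool_pos"],s["orientation"],s["force"],s["wrist_torque"],s["t"])
c=cam("wrist",s)
im=eyes.read_camera("wrist");cv2.imwrite("pics/w4.png",im[:,:,::-1])
print(w2px(c,[[.544,.0073,.116],[.4905,.0344,.1225]]))
im=eyes.read_camera("side");crop(im,230,180,330,300,5,"pics/s4c.png")
E
```

```text
0.04973473238117435 [0.49010538 0.03513315 0.15949946] [7.30873978e-01 3.05458386e+00 6.79597080e-04] [-0.45856595  0.48924816  0.16464438] [-0.02624179 -0.16584439 -0.04566325] 8.525
[[278.20127189 300.99795346]
 [278.10322506 235.44119103]]
```

View pics/w4.png

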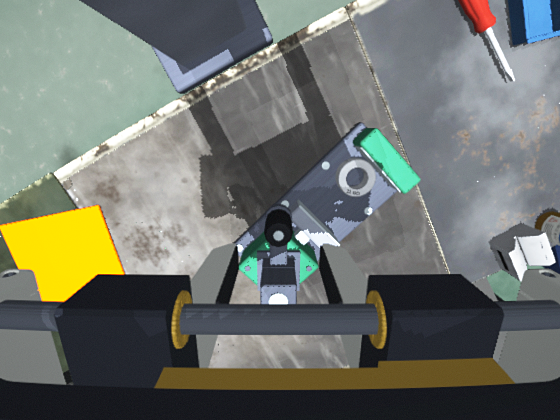

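View pics/s4c.png

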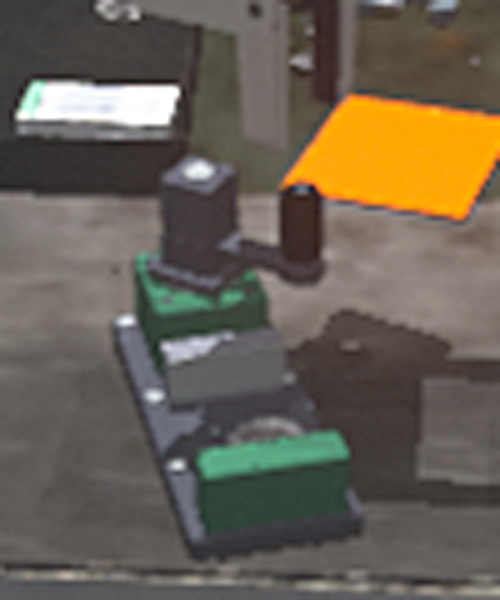

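The key is seated, and the knob at (279,235) matches the prediction. Next I grip the knob.

Call:
send_rows:
  motion:
    - [[0,0,0.025],0]
    - [[0,0,0.05],0]
    - [[0,0,0.07],0]
    - [[0,0,0.07],0]

```text
t: 9.12
tool_pos: [0.4898, 0.034, 0.0868]
orientation: [-0.733, -3.051, 0.001]
force: [0.1, 0.0, 0.8]
opening: 0.0504
```

Call:
send_rows:
  motion:
    - [[0,0,0],0]
    - [[0,0,0],0]
    - [[0,0,0],0]
    - [[0,0,0],0]
  jaw: 0.01
  squeeze: 25

```text
t: 9.62
tool_pos: [0.4914, 0.0344, 0.0893]
orientation: [0.732, 3.054, 0.0]
force: [-0.7, 0.6, 2.4]
opening: 0.0214
```

```bash
python3 - <<'E'
from h import *
s=monitor.read_state();print(s["opening"],s["tool_pos"],s["orientation"],s["force"],s["wrist_torque"],s["t"])
# gap estimates from w4 (image pose = pose before descent)
# circle plan in tool coords
th0=np.pi  # center->knob is +x tool ; center at (-.06,0)
for d in range(0,121,10):
    a=np.radians(d); print(d, np.round([-.06+.06*np.cos(a), .06*np.sin(a)],4))
E
```

```text
0.021422420229012865 [0.49137927 0.03439591 0.08932795] [7.32272189e-01 3.05378016e+00 3.63125982e-04] [-0.71137988  0.58497075  2.36319557] [-0.01347192 -0.17533522 -0.00988164] 9.625
0 [0. 0.]
10 [-0.0009  0.0104]
20 [-0.0036  0.0205]
30 [-0.008  0.03 ]
40 [-0.014   0.0386]
50 [-0.0214  0.046 ]
60 [-0.03   0.052]
70 [-0.0395  0.0564]
80 [-0.0496  0.0591]
90 [-0.06  0.06]
100 [-0.0704  0.0591]
110 [-0.0805  0.0564]
120 [-0.09   0.052]
```

Call:
send_rows:
  motion:
    - [[-0.0002,0.0052,0],0]
    - [[-0.0009,0.0104,0],0]
    - [[-0.0036,0.0205,0],0]
    - [[-0.008,0.03,0],0]
    - [[-0.014,0.0386,0],0]
    - [[-0.0214,0.046,0],0]
    - [[-0.03,0.052,0],0]
    - [[-0.0395,0.0564,0],0]
    - [[-0.0496,0.0591,0],0]
    - [[-0.06,0.06,0],0]
    - [[-0.06,0.06,0],0]

```text
t: 11.0
tool_pos: [0.5707, 0.0613, 0.0887]
orientation: [-0.732, -3.052, 0.0]
force: [-6.7, -0.3, 9.3]
opening: 0.0215
```

```bash
python3 - <<'E'
from h import *
s=monitor.read_state();print(s["opening"],s["tool_pos"],s["orientation"],s["force"],s["wrist_torque"],s["t"])
c=cam("wrist",s)
im=eyes.read_camera("wrist");cv2.imwrite("pics/w5.png",im[:,:,::-1])
im=eyes.read_camera("side");crop(im,230,180,330,300,5,"pics/s5c.png")
E
```

```text
0.021462436275875983 [0.5706558  0.06127785 0.08870111] [-7.31579693e-01 -3.05191613e+00  3.26416630e-04] [-6.71798896 -0.27180099  9.31004957] [-0.16498631  1.23088323  0.04517217] 11.0
```

View pics/w5.png

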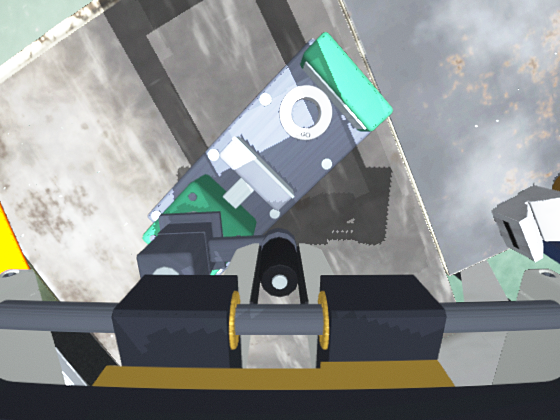

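View pics/s5c.png

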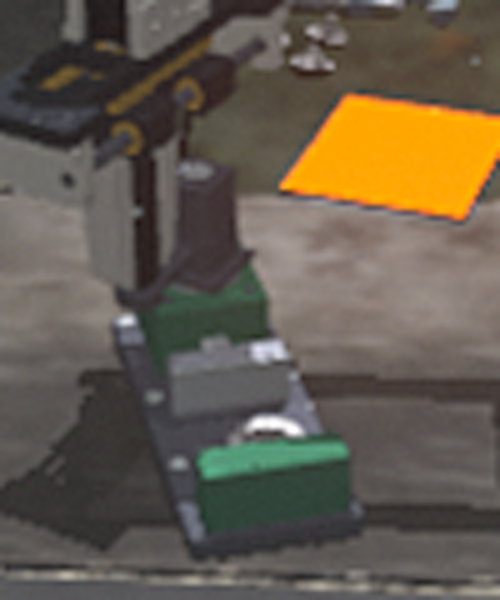

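```bash
python3 - <<'E'
from h import *
im=cv2.imread("pics/w5.png")[:,:,::-1]
crop(im,200,25,400,175,4,"pics/w5c.png")
E
```

```text
(no output)
```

View pics/w5c.png

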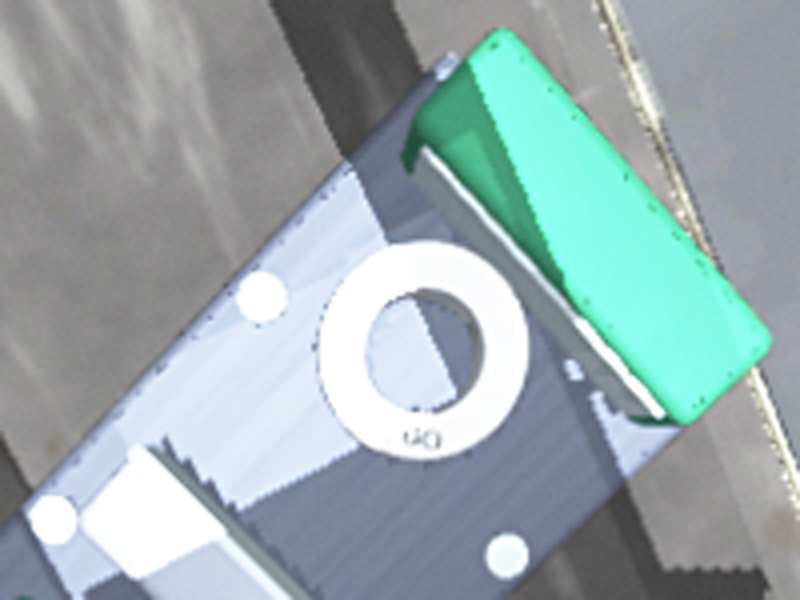

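```bash
python3 - <<'E'
from h import *
st=dict(tool_pos=np.array([0.5706558,0.06127785,0.08870111]),orientation=np.array([-7.31579693e-01,-3.05191613e+00,3.26e-04]))
c=cam("wrist",st)
g=lambda x,y:(200+(x+.5)/4-.5,25+(y+.5)/4-.5)
a=px2w(c,[g(430,145),g(665,412)],.048);b=px2w(c,[g(150,452),g(310,598)],.046);r=px2w(c,[g(423,350)],.031)[0]
d=(a[1]-a[0])[:2];print(np.linalg.norm(d));d/=np.linalg.norm(d);n=np.array([-d[1],d[0]])
d2=(b[1]-b[0])[:2];d2/=np.linalg.norm(d2);print(np.degrees(np.arctan2(n[1],n[0])),np.degrees(np.arctan2(d2[1],d2[0]))+90)
o=np.array([.5441,.0073])
print(a,b,r);print("face",(a[:,:2]-o)@n,"jaw",(b[:,:2]-o)@n,"ring",(r[:2]-o)@n)
E
```

```text
0.058890435817908066
107.61048918555959 110.45190184161906
[[0.47325356 0.13142043 0.048     ]
 [0.52938411 0.1492374  0.048     ]] [[0.49532656 0.0669925  0.046     ]
 [0.53073693 0.08019803 0.046     ]] [0.50147271 0.11819192 0.031     ]
face [0.13973776 0.13973776] jaw [0.07165116 0.0735246 ] ring 0.1185916483614432
```

Call:
send_rows:
  motion:
    - [[-0.0052,-0.0002,0],0]
    - [[-0.0104,-0.0009,0],0]
    - [[-0.0205,-0.0036,0],0]
    - [[-0.03,-0.008,0],0]
    - [[-0.0386,-0.014,0],0]
    - [[-0.046,-0.0214,0],0]
    - [[-0.052,-0.03,0],0]
    - [[-0.0564,-0.0395,0],0]
    - [[-0.0591,-0.0496,0],0]
    - [[-0.06,-0.06,0],0]
    - [[-0.0591,-0.0704,0],0]
    - [[-0.0564,-0.0805,0],0]

```text
t: 12.6
tool_pos: [0.588, -0.0355, 0.0899]
orientation: [0.731, 3.05, 0.004]
force: [7.5, 4.3, -0.3]
opening: 0.0215
```

```bash
cat > f.py <<'E'
from h import *
s=monitor.read_state()
p=s["tool_pos"][:2]-np.array([.5441,.0073]);r=np.linalg.norm(p);u=p/r;t=np.array([u[1],-u[0]])
print("t",round(s["t"],2),"pos",s["tool_pos"].round(4),"keyyaw",np.degrees(np.arctan2(p[1],p[0])).round(1),"r",r.round(4),"Ft",(s["force"][:2]@t).round(2),"Fr",(s["force"][:2]@u).round(2),"Fz",s["force"][2].round(2),"op",s["opening"].round(4), s["wrist_torque"].round(2))
E
python3 f.py
```

```text
Traceback (most recent call last):
  File "f.py", line 4, in <module>
    print("t",round(s["t"],2),"pos",s["tool_pos"].round(4),"keyyaw",np.degrees(np.arctan2(p[1],p[0])).round(1),"r",r.round(4),"Ft",(s["force"][:2]@t).round(2),"Fr",(s["force"][:2]@u).round(2),"Fz",s["force"][2].round(2),"op",s["opening"].round(4), s["wrist_torque"].round(2))
                                                                                                                                                                                                                                 ^^^^^^^^^^^^^^^^^^
AttributeError: 'float' object has no attribute 'round'
```

Call:
send_rows:
  motion:
    - [[0.0044,-0.0095,0],0]
    - [[0.0104,-0.0181,0],0]
    - [[0.0178,-0.0255,0],0]
    - [[0.0264,-0.0315,0],0]
    - [[0.0359,-0.0359,0],0]
    - [[0.046,-0.0386,0],0]
    - [[0.046,-0.0386,0],0]

```text
t: 13.48
tool_pos: [0.5283, -0.0509, 0.0897]
orientation: [0.732, 3.051, -0.001]
force: [4.5, -5.3, 0.0]
opening: 0.0216
```

```bash
sed -i 's/s\["opening"\].round(4)/round(float(s["opening"]),4)/' f.py; python3 f.py; python3 - <<'E'
from h import *
s=monitor.read_state();np.save("w6.npy",np.r_[s["tool_pos"],s["orientation"]])
im=eyes.read_camera("wrist");cv2.imwrite("pics/w6.png",im[:,:,::-1])
im=eyes.read_camera("side");crop(im,230,180,330,300,5,"pics/s6c.png")
im=eyes.read_camera("top");crop(im,185,180,275,245,8,"pics/t6c.png")
E
```

```text
t 13.47 pos [ 0.5283 -0.0509  0.0897] keyyaw -105.1 r 0.0603 Ft -5.75 Fr 3.94 Fz 0.04 op 0.0216 [-0.93 -1.01  0.02]
```

View pics/w6.png

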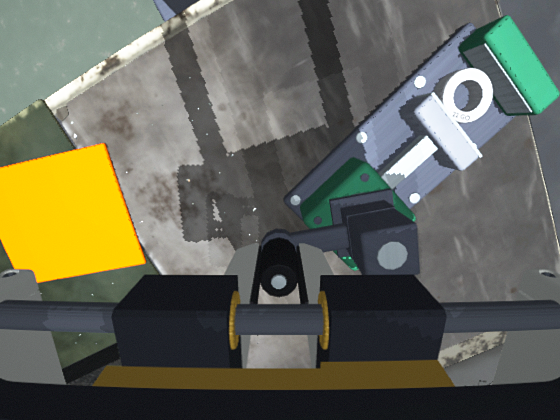

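View pics/t6c.png

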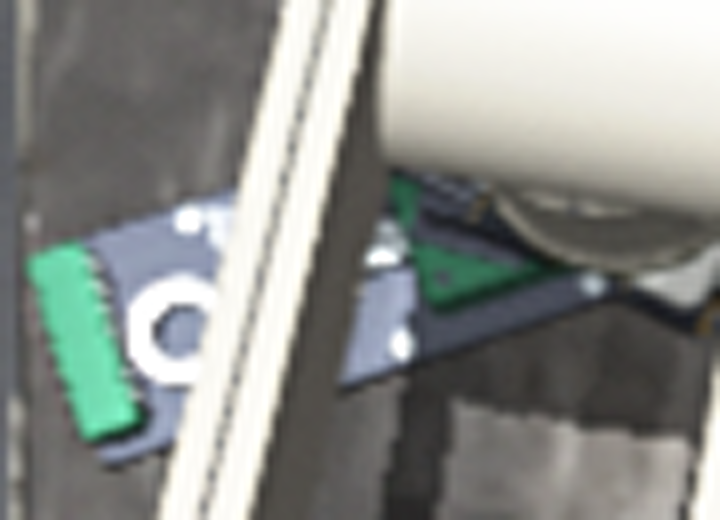

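```bash
cat > arc.py <<'E'
import sys,numpy as np
a0=float(sys.argv[1])
for a in map(float,sys.argv[2:]):
    x,y=np.radians(a0),np.radians(a);print(a,[round(.06*(np.cos(y)-np.cos(x)),4),round(.06*(np.sin(y)-np.sin(x)),4)])
E
python3 arc.py 260 262 264 266 268 270 272; python3 arc.py 272 274 276 278 280;python3 arc.py 280 282 284 286 288; python3 arc.py 288 289 290 291 292 293 294 295 296 297 298 299 300
```

```text
262.0 [np.float64(0.0021), np.float64(-0.0003)]
264.0 [np.float64(0.0041), np.float64(-0.0006)]
266.0 [np.float64(0.0062), np.float64(-0.0008)]
268.0 [np.float64(0.0083), np.float64(-0.0009)]
270.0 [np.float64(0.0104), np.float64(-0.0009)]
272.0 [np.float64(0.0125), np.float64(-0.0009)]
274.0 [np.float64(0.0021), np.float64(0.0001)]
276.0 [np.float64(0.0042), np.float64(0.0003)]
278.0 [np.float64(0.0063), np.float64(0.0005)]
280.0 [np.float64(0.0083), np.float64(0.0009)]
282.0 [np.float64(0.0021), np.float64(0.0004)]
284.0 [np.float64(0.0041), np.float64(0.0009)]
286.0 [np.float64(0.0061), np.float64(0.0014)]
288.0 [np.float64(0.0081), np.float64(0.002)]
289.0 [np.float64(0.001), np.float64(0.0003)]
290.0 [np.float64(0.002), np.float64(0.0007)]
291.0 [np.float64(0.003), np.float64(0.001)]
292.0 [np.float64(0.0039), np.float64(0.0014)]
293.0 [np.float64(0.0049), np.float64(0.0018)]
294.0 [np.float64(0.0059), np.float64(0.0023)]
295.0 [np.float64(0.0068), np.float64(0.0027)]
296.0 [np.float64(0.0078), np.float64(0.0031)]
297.0 [np.float64(0.0087), np.float64(0.0036)]
298.0 [np.float64(0.0096), np.float64(0.0041)]
299.0 [np.float64(0.0105), np.float64(0.0046)]
300.0 [np.float64(0.0115), np.float64(0.0051)]
```

Call:
send_rows:
  motion:
    - [[0.0021,-0.0003,0],0]
    - [[0.0041,-0.0006,0],0]
    - [[0.0062,-0.0008,0],0]
    - [[0.0083,-0.0009,0],0]
    - [[0.0104,-0.0009,0],0]
    - [[0.0125,-0.0009,0],0]

```text
t: 14.38
tool_pos: [0.5174, -0.0465, 0.0897]
orientation: [0.732, 3.05, -0.002]
force: [5.7, -6.9, -0.8]
opening: 0.0213
```

```bash
python3 f.py
```

```text
t 14.38 pos [ 0.5174 -0.0465  0.0897] keyyaw -116.4 r 0.0601 Ft -8.17 Fr 3.61 Fz -0.76 op 0.0213 [-1.28 -1.27 -0.05]
```

Call:
send_rows:
  motion:
    - [[0.0021,0.0001,0],0]
    - [[0.0042,0.0003,0],0]
    - [[0.0063,0.0005,0],0]
    - [[0.0083,0.0009,0],0]

```text
t: 14.88
tool_pos: [0.5102, -0.0421, 0.0897]
orientation: [0.732, 3.05, -0.003]
force: [4.6, -7.9, -0.5]
opening: 0.0213
```

```bash
python3 f.py
```

```text
t 14.88 pos [ 0.5102 -0.0421  0.0897] keyyaw -124.5 r 0.0599 Ft -8.28 Fr 3.89 Fz -0.54 op 0.0213 [-1.48 -1.03 -0.01]
```

Call:
send_rows:
  motion:
    - [[0.0021,0.0004,0],0]
    - [[0.0041,0.0009,0],0]
    - [[0.0061,0.0014,0],0]
    - [[0.0081,0.002,0],0]

```text
t: 15.38
tool_pos: [0.5036, -0.0367, 0.0896]
orientation: [0.732, 3.051, -0.003]
force: [4.7, -8.4, 0.4]
opening: 0.0214
```

```bash
python3 f.py; python3 - <<'E'
from h import *
s=monitor.read_state();c=cam("wrist",s)
im=eyes.read_camera("wrist");cv2.imwrite("pics/w7.png",im[:,:,::-1]);crop(im,380,0,560,150,4,"pics/w7c.png")
E
```

```text
t 15.38 pos [ 0.5036 -0.0367  0.0896] keyyaw -132.6 r 0.0598 Ft -9.18 Fr 3.0 Fz 0.38 op 0.0214 [-1.56 -0.94 -0.07]
```

View pics/w7c.png

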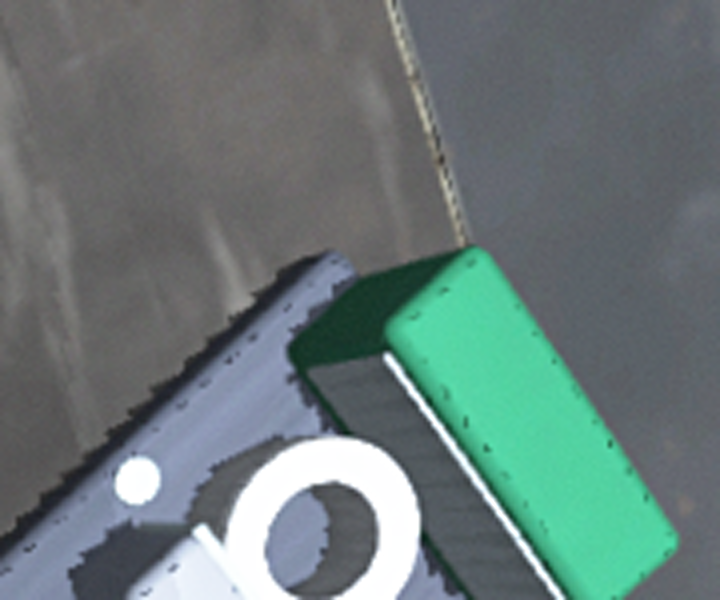

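Call:
send_rows:
  motion:
    - [[0.001,0.0003,0],0]
    - [[0.002,0.0007,0],0]
    - [[0.003,0.001,0],0]
    - [[0.0039,0.0014,0],0]

```text
t: 15.92
tool_pos: [0.5007, -0.0336, 0.0895]
orientation: [0.732, 3.051, -0.003]
force: [3.3, -8.6, 0.9]
opening: 0.0214
```

```bash
python3 f.py;python3 arc.py 292 293 294 295 296 297; python3 arc.py 296 297 298 299 300 ;python3 arc.py 300 301 302 303 304; python3 arc.py 304 305 306 307 308
```

```text
t 15.93 pos [ 0.5007 -0.0336  0.0895] keyyaw -136.7 r 0.0597 Ft -8.47 Fr 3.49 Fz 0.87 op 0.0214 [-1.53 -0.81 -0.01]
293.0 [np.float64(0.001), np.float64(0.0004)]
294.0 [np.float64(0.0019), np.float64(0.0008)]
295.0 [np.float64(0.0029), np.float64(0.0013)]
296.0 [np.float64(0.0038), np.float64(0.0017)]
297.0 [np.float64(0.0048), np.float64(0.0022)]
297.0 [np.float64(0.0009), np.float64(0.0005)]
298.0 [np.float64(0.0019), np.float64(0.001)]
299.0 [np.float64(0.0028), np.float64(0.0015)]
300.0 [np.float64(0.0037), np.float64(0.002)]
301.0 [np.float64(0.0009), np.float64(0.0005)]
302.0 [np.float64(0.0018), np.float64(0.0011)]
303.0 [np.float64(0.0027), np.float64(0.0016)]
304.0 [np.float64(0.0036), np.float64(0.0022)]
305.0 [np.float64(0.0009), np.float64(0.0006)]
306.0 [np.float64(0.0017), np.float64(0.0012)]
307.0 [np.float64(0.0026), np.float64(0.0018)]
308.0 [np.float64(0.0034), np.float64(0.0025)]
```

Call:
send_rows:
  motion:
    - [[0.001,0.0004,0],0]
    - [[0.0019,0.0008,0],0]
    - [[0.0029,0.0013,0],0]
    - [[0.0038,0.0017,0],0]

```text
t: 16.42
tool_pos: [0.498, -0.0305, 0.0895]
orientation: [0.732, 3.051, -0.003]
force: [2.9, -8.9, 1.3]
opening: 0.0214
```

```bash
python3 f.py
```

```text
t 16.43 pos [ 0.498  -0.0305  0.0895] keyyaw -140.7 r 0.0596 Ft -8.72 Fr 3.38 Fz 1.28 op 0.0214 [-1.55 -0.74 -0.01]
```

Call:
send_rows:
  motion:
    - [[0.0009,0.0005,0],0]
    - [[0.0019,0.001,0],0]
    - [[0.0028,0.0015,0],0]
    - [[0.0037,0.002,0],0]

```text
t: 16.92
tool_pos: [0.4955, -0.027, 0.0894]
orientation: [0.732, 3.052, -0.003]
force: [2.6, -8.7, 1.0]
opening: 0.0215
```

```bash
python3 f.py
```

```text
t 16.93 pos [ 0.4955 -0.027   0.0894] keyyaw -144.8 r 0.0595 Ft -8.61 Fr 2.95 Fz 1.04 op 0.0215 [-1.63 -0.71 -0.04]
```

Call:
send_rows:
  motion:
    - [[0.0009,0.0005,0],0]
    - [[0.0018,0.0011,0],0]
    - [[0.0027,0.0016,0],0]
    - [[0.0036,0.0022,0],0]

```text
t: 17.42
tool_pos: [0.4932, -0.0234, 0.0894]
orientation: [0.732, 3.052, -0.003]
force: [3.2, -7.7, 0.8]
opening: 0.0213
```

```bash
python3 f.py; python3 - <<'E'
from h import *
s=monitor.read_state();c=cam("wrist",s);np.save("w8.npy",np.r_[s["tool_pos"],s["orientation"]])
im=eyes.read_camera("wrist");cv2.imwrite("pics/w8.png",im[:,:,::-1]);crop(im,380,0,560,150,4,"pics/w8c.png")
E
```

```text
t 17.43 pos [ 0.4932 -0.0234  0.0894] keyyaw -148.9 r 0.0595 Ft -8.26 Fr 1.25 Fz 0.85 op 0.0213 [-1.6  -0.61  0.02]
```

View pics/w8c.png

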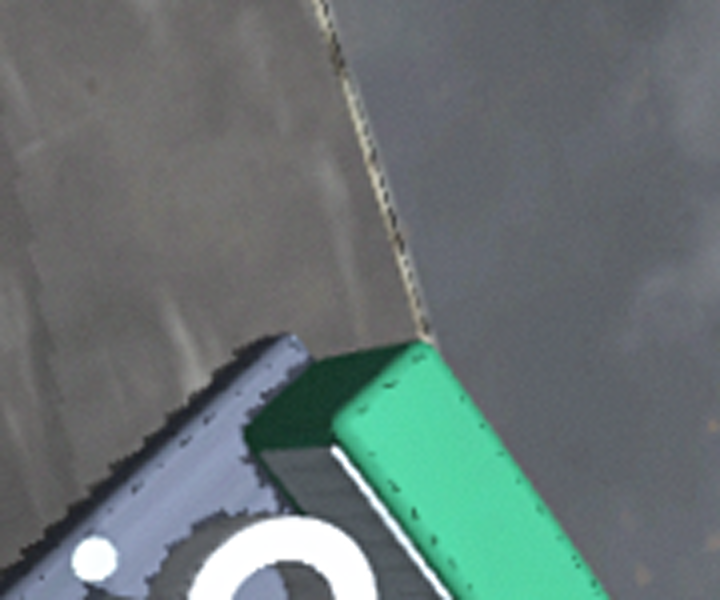

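```bash
python3 - <<'E'
from h import *
im=cv2.imread("pics/w8.png")[:,:,::-1];crop(im,390,90,530,210,5,"pics/w8d.png")
E
python3 arc.py 304 306 308 310 312
```

```text
306.0 [np.float64(0.0017), np.float64(0.0012)]
308.0 [np.float64(0.0034), np.float64(0.0025)]
310.0 [np.float64(0.005), np.float64(0.0038)]
312.0 [np.float64(0.0066), np.float64(0.0052)]
```

View pics/w8d.png

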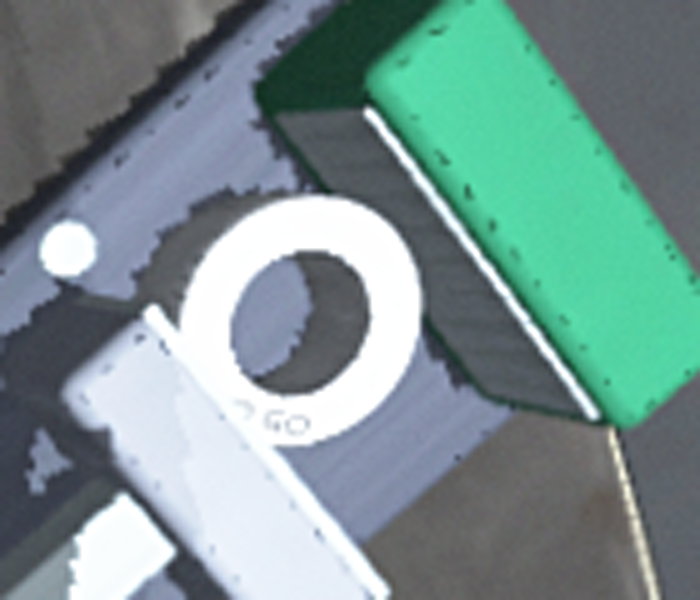

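```bash
python3 - <<'E'
from h import *
p=np.load("w8.npy");st=dict(tool_pos=p[:3],orientation=p[3:]);c=cam("wrist",st)
g=lambda x,y:(390+(x+.5)/5-.5,90+(y+.5)/5-.5)
a=px2w(c,[g(370,105),g(602,415)],.048);b=px2w(c,[g(152,303),g(388,594)],.046);r=px2w(c,[g(301,321)],.031)[0]
n=np.array([np.cos(np.radians(109.5)),np.sin(np.radians(109.5))])
o=np.array([.5441,.0073])
f=(a[:,:2]-o)@n;j=(b[:,:2]-o)@n;rr=(r[:2]-o)@n
print(a,b,r,f,j,rr,"travel left",f.mean()-j.mean()-.039, "ring gap",f.mean()-rr-.0195)
E
```

```text
[[0.47176572 0.1298506  0.048     ]
 [0.52892311 0.14856711 0.048     ]] [[0.48412767 0.09384556 0.046     ]
 [0.54163157 0.11214288 0.046     ]] [0.50136899 0.11981786 0.031     ] [0.13966696 0.13823038] [0.10160061 0.09965323] 0.12032790848622132 travel left -0.0006782453100639477 ring gap -0.000879235712048048
```

Call:
send_rows:
  motion:
    - [[0.0009,0.0006,0],0]
    - [[0.0017,0.0012,0],0]
    - [[0.0026,0.0018,0],0]

```text
t: 17.85
tool_pos: [0.4916, -0.0206, 0.0894]
orientation: [0.732, 3.052, -0.003]
force: [2.5, -8.4, 1.3]
opening: 0.0215
```

```bash
python3 f.py; python3 arc.py 307 308 309 310;python3 arc.py 309 310 311 312 ;python3 arc.py 310 311 312 313;python3 arc.py 313 314 315 316
```

```text
t 17.85 pos [ 0.4916 -0.0206  0.0894] keyyaw -152.0 r 0.0594 Ft -8.62 Fr 1.73 Fz 1.33 op 0.0215 [-1.6  -0.71  0.02]
308.0 [np.float64(0.0008), np.float64(0.0006)]
309.0 [np.float64(0.0017), np.float64(0.0013)]
310.0 [np.float64(0.0025), np.float64(0.002)]
310.0 [np.float64(0.0008), np.float64(0.0007)]
311.0 [np.float64(0.0016), np.float64(0.0013)]
312.0 [np.float64(0.0024), np.float64(0.002)]
311.0 [np.float64(0.0008), np.float64(0.0007)]
312.0 [np.float64(0.0016), np.float64(0.0014)]
313.0 [np.float64(0.0024), np.float64(0.0021)]
314.0 [np.float64(0.0008), np.float64(0.0007)]
315.0 [np.float64(0.0015), np.float64(0.0015)]
316.0 [np.float64(0.0022), np.float64(0.0022)]
```

Call:
send_rows:
  motion:
    - [[0.0008,0.0006,0],0]
    - [[0.0017,0.0013,0],0]
    - [[0.0025,0.002,0],0]

```text
t: 18.23
tool_pos: [0.4903, -0.0177, 0.0894]
orientation: [0.732, 3.052, -0.003]
force: [2.0, -8.6, 1.5]
opening: 0.0218
```

```bash
python3 f.py
```

```text
t 18.23 pos [ 0.4903 -0.0177  0.0894] keyyaw -155.1 r 0.0594 Ft -8.66 Fr 1.79 Fz 1.53 op 0.0218 [-1.66 -0.58  0.02]
```

Call:
send_rows:
  motion:
    - [[0.0008,0.0007,0],0]
    - [[0.0016,0.0014,0],0]
    - [[0.0024,0.0021,0],0]

```text
t: 18.6
tool_pos: [0.489, -0.0147, 0.0894]
orientation: [0.732, 3.052, -0.004]
force: [0.8, -8.6, 1.1]
opening: 0.0214
```

```bash
python3 f.py
```

```text
t 18.6 pos [ 0.489  -0.0147  0.0894] keyyaw -158.2 r 0.0593 Ft -8.24 Fr 2.47 Fz 1.13 op 0.0214 [-1.62 -0.54  0.01]
```

Call:
send_rows:
  motion:
    - [[0.0008,0.0007,0],0]
    - [[0.0015,0.0015,0],0]
    - [[0.0022,0.0022,0],0]

```text
t: 18.98
tool_pos: [0.488, -0.0119, 0.0893]
orientation: [0.732, 3.052, -0.004]
force: [2.3, -10.6, 1.7]
opening: 0.0213
```

```bash
python3 f.py; python3 arc.py 316 317 318 319;python3 arc.py 319 320 321 322;python3 arc.py 322 323 324 325;python3 arc.py 325 326 327 328; python3 - <<'E'
from h import *
s=monitor.read_state();np.save("w9.npy",np.r_[s["tool_pos"],s["orientation"]])
im=eyes.read_camera("wrist");cv2.imwrite("pics/w9.png",im[:,:,::-1]);crop(im,380,90,520,210,5,"pics/w9d.png")
E
```

```text
t 18.98 pos [ 0.488  -0.0119  0.0893] keyyaw -161.1 r 0.0593 Ft -10.76 Fr 1.3 Fz 1.73 op 0.0213 [-1.8 -0.6 -0. ]
317.0 [np.float64(0.0007), np.float64(0.0008)]
318.0 [np.float64(0.0014), np.float64(0.0015)]
319.0 [np.float64(0.0021), np.float64(0.0023)]
320.0 [np.float64(0.0007), np.float64(0.0008)]
321.0 [np.float64(0.0013), np.float64(0.0016)]
322.0 [np.float64(0.002), np.float64(0.0024)]
323.0 [np.float64(0.0006), np.float64(0.0008)]
324.0 [np.float64(0.0013), np.float64(0.0017)]
325.0 [np.float64(0.0019), np.float64(0.0025)]
326.0 [np.float64(0.0006), np.float64(0.0009)]
327.0 [np.float64(0.0012), np.float64(0.0017)]
328.0 [np.float64(0.0017), np.float64(0.0026)]
```

View pics/w9d.png

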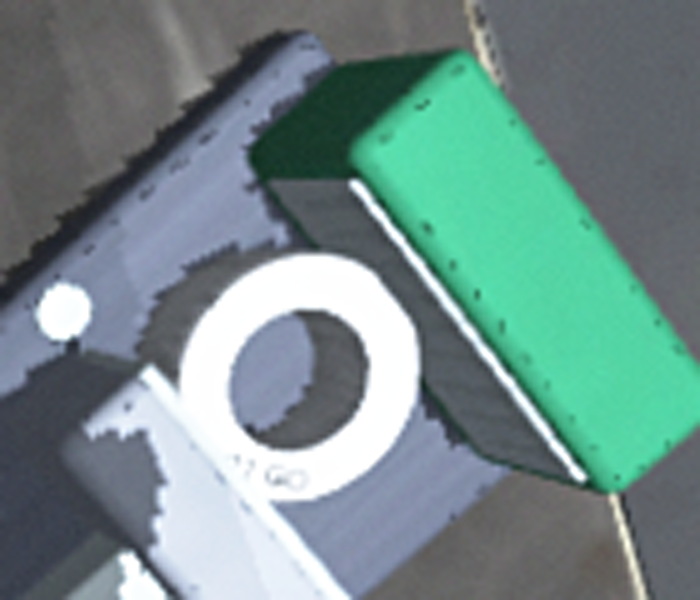

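Call:
send_rows:
  motion:
    - [[0.0007,0.0008,0],0]

```text
t: 19.15
tool_pos: [0.4878, -0.011, 0.0893]
orientation: [0.732, 3.052, -0.004]
force: [1.5, -10.2, 1.8]
opening: 0.0214
```

```bash
python3 f.py
```

```text
t 19.15 pos [ 0.4878 -0.011   0.0893] keyyaw -162.0 r 0.0592 Ft -10.19 Fr 1.71 Fz 1.77 op 0.0214 [-1.93 -0.5  -0.  ]
```

Call:
send_rows:
  motion:
    - [[0.0007,0.0007,0],0]

```text
t: 19.27
tool_pos: [0.4875, -0.0102, 0.0894]
orientation: [0.732, 3.052, -0.005]
force: [2.4, -11.3, 0.6]
opening: 0.0212
```

```bash
python3 f.py
```

```text
t 19.27 pos [ 0.4875 -0.0102  0.0894] keyyaw -162.8 r 0.0592 Ft -11.49 Fr 1.01 Fz 0.63 op 0.0212 [-2.04 -0.59 -0.01]
```

Call:
send_rows:
  motion:
    - [[0.0007,0.0008,0],0]
    - [[0.0013,0.0016,0],0]

```text
t: 19.52
tool_pos: [0.487, -0.0084, 0.0894]
orientation: [0.733, 3.052, -0.005]
force: [1.3, -12.7, 1.9]
opening: 0.0214
```

```bash
python3 f.py
```

```text
t 19.52 pos [ 0.487  -0.0084  0.0894] keyyaw -164.6 r 0.0592 Ft -12.56 Fr 2.08 Fz 1.95 op 0.0214 [-2.33 -0.52  0.02]
```

Contact with the ring raised the knob force by about 4 N, which is roughly 30 N on the ring. I'll back off slightly, release the knob and rise.

Call:
send_rows:
  motion:
    - [[-0.0013,-0.0016,0],0]
    - [[-0.0022,-0.0027,0],0]
    - [[-0.0022,-0.0027,0],0]

```text
t: 19.9
tool_pos: [0.4873, -0.0099, 0.0891]
orientation: [0.732, 3.054, -0.0]
force: [2.2, -3.5, 3.0]
opening: 0.0211
```

Call:
send_rows:
  motion:
    - [[0,0,0],0]
    - [[0,0,0],0]
    - [[0,0,-0.005],0]
    - [[0,0,-0.03],0]
    - [[0,0,-0.06],0]
    - [[0,0,-0.075],0]
    - [[0,0,-0.075],0]
  jaw: 0.042

```text
t: 20.78
tool_pos: [0.4875, -0.0098, 0.1648]
orientation: [0.732, 3.053, 0.001]
force: [-0.8, -0.2, -0.4]
opening: 0.0421
```

```bash
python3 f.py; python3 - <<'E'
from h import *
s=monitor.read_state();np.save("w10.npy",np.r_[s["tool_pos"],s["orientation"]])
im=eyes.read_camera("wrist");cv2.imwrite("pics/w10.png",im[:,:,::-1])
E
```

```text
t 20.77 pos [ 0.4875 -0.0098  0.1648] keyyaw -163.2 r 0.0591 Ft 0.08 Fr 0.83 Fz -0.37 op 0.0421 [ 0.06 -0.16  0.01]
```

View pics/w10.png

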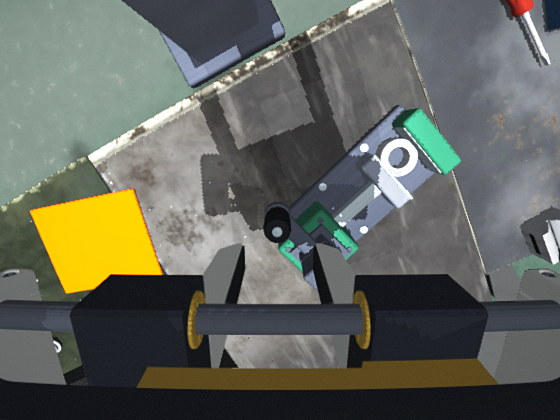

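Call:
send_rows:
  motion:
    - [[-0.008,0.008,0],-8]
    - [[-0.016,0.016,0],-17]
    - [[-0.025,0.025,0],-26]
    - [[-0.034,0.033,0],-35]
    - [[-0.0427,0.0409,0],-44]
    - [[-0.0427,0.0409,0],-44]
    - [[-0.0427,0.0409,0],-44]
  jaw: 0.06

```text
t: 21.7
tool_pos: [0.5423, 0.0073, 0.1625]
orientation: [0.459, -3.106, -0.001]
force: [-0.3, 0.4, -0.5]
opening: 0.0599
```

```bash
python3 - <<'E'
from h import *
s=monitor.read_state();print(s["tool_pos"],s["orientation"],s["force"],s["t"],s["q"][5])
im=eyes.read_camera("wrist");cv2.imwrite("pics/w11.png",im[:,:,::-1])
E
```

```text
[0.54234939 0.00727201 0.16251291] [ 4.59418840e-01 -3.10584647e+00 -6.71188000e-04] [-0.32310793  0.36771335 -0.49362035] 21.7 -1.9456156613318711
```

View pics/w11.png

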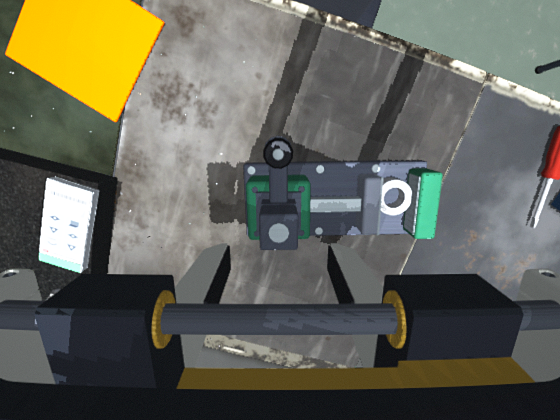

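Call:
send_rows:
  motion:
    - [[-0.001,0,0.025],0]
    - [[-0.001,0,0.05],0]
    - [[-0.001,0,0.07],0]
    - [[-0.001,0,0.078],0]
    - [[-0.001,0,0.078],0]

```text
t: 22.38
tool_pos: [0.5437, 0.0075, 0.0854]
orientation: [0.463, -3.106, -0.0]
force: [0.3, -0.2, -0.4]
opening: 0.0599
```

Call:
send_rows:
  motion:
    - [[0,0,0],0]
    - [[0,0,0],0]
    - [[0,0,0],0]
    - [[0,0,0],0]
    - [[0,0,0],0]
  jaw: 0.02
  squeeze: 20

```text
t: 23.0
tool_pos: [0.5445, 0.0076, 0.086]
orientation: [-0.465, 3.106, -0.0]
force: [0.6, 0.4, 3.3]
opening: 0.0298
```

```bash
python3 - <<'E'
from h import *
s=monitor.read_state();print(s["tool_pos"],s["orientation"],s["force"],s["wrist_torque"],s["t"],s["opening"])
E
```

```text
[0.54452071 0.00763806 0.08601651] [-4.65122860e-01  3.10630807e+00 -7.44622546e-05] [0.61581355 0.40552726 3.29773761] [ 0.26479547 -0.08501722  0.03177961] 23.0 0.02982016270142082
```

Call:
send_rows:
  motion:
    - [[0,0,-0.003],0]
    - [[0,0,-0.008],0]
    - [[0,0,-0.015],0]
    - [[0,0,-0.023],0]
    - [[0,0,-0.035],0]
    - [[0,0,-0.055],0]
    - [[0,0,-0.065],0]
    - [[0,0,-0.065],0]

```text
t: 24.0
tool_pos: [0.5453, 0.0075, 0.1524]
orientation: [-0.465, 3.104, -0.001]
force: [0.2, -1.1, -2.8]
opening: 0.0298
```

```bash
python3 - <<'E'
from h import *
s=monitor.read_state();print(s["tool_pos"],s["orientation"],s["force"],s["wrist_torque"],s["t"],s["opening"])
im=eyes.read_camera("side");crop(im,230,150,340,300,4,"pics/s12c.png")
im=eyes.read_camera("wrist");cv2.imwrite("pics/w12.png",im[:,:,::-1])
E
```

```text
[0.5452518  0.00751468 0.15239139] [-4.64703685e-01  3.10417459e+00 -9.92698548e-04] [ 0.21227202 -1.11628579 -2.79067407] [ 0.08350186 -0.15092486  0.00448951] 24.0 0.029776295238366845
```

View pics/s12c.png

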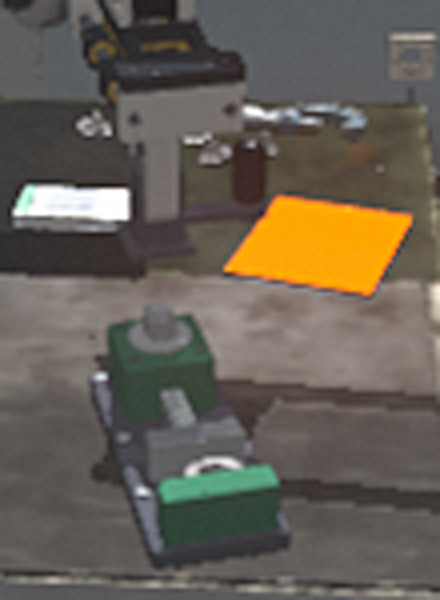

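View pics/w12.png

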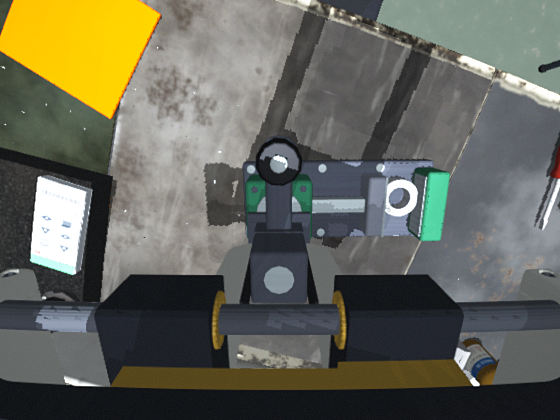

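Call:
send_rows:
  motion:
    - [[0.012,-0.014,0],6]
    - [[0.03,-0.035,0],13]
    - [[0.048,-0.056,0],20]
    - [[0.066,-0.077,0],27]
    - [[0.084,-0.098,0],34]
    - [[0.102,-0.119,0],41]
    - [[0.12,-0.139,0],48]
    - [[0.138,-0.16,0],55]
    - [[0.156,-0.181,0],63]
    - [[0.1718,-0.1989,0],63]
    - [[0.1718,-0.1989,0.03],63]
    - [[0.1718,-0.1989,0.06],63]

```text
t: 25.6
tool_pos: [0.4378, -0.2332, 0.0894]
orientation: [-1.228, -2.891, -0.0]
force: [0.1, 0.6, -2.6]
opening: 0.0299
```

```bash
python3 - <<'E'
from h import *
s=monitor.read_state();print(s["tool_pos"],s["orientation"],s["force"],s["wrist_torque"],s["t"],s["opening"])
im=eyes.read_camera("wrist");cv2.imwrite("pics/w13.png",im[:,:,::-1])
im=eyes.read_camera("side");crop(im,230,150,340,300,4,"pics/s13c.png")
E
```

```text
[ 0.43775305 -0.23319569  0.08944314] [-1.22813896e+00 -2.89132514e+00 -1.01221167e-04] [ 0.07716035  0.57318301 -2.59835777] [-0.01628761 -0.15359398 -0.01798148] 25.6 0.029901814645130507
```

View pics/w13.png

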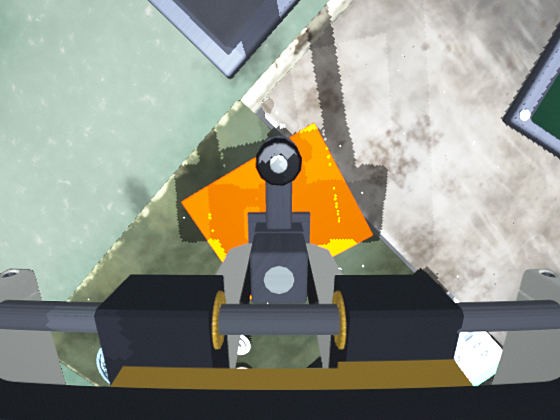

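View pics/s13c.png

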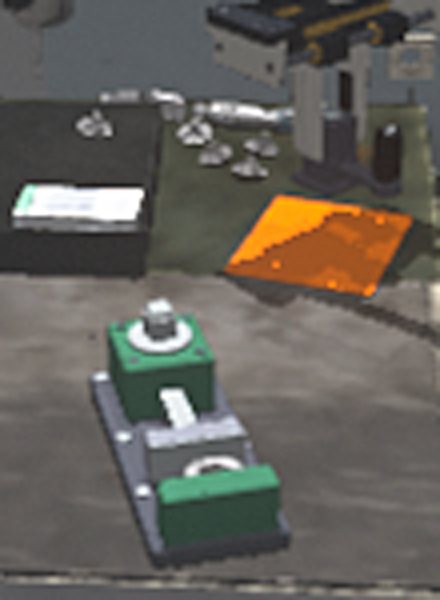

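Call:
send_rows:
  motion:
    - [[0,0,0.02],0]
    - [[0,0,0.04],0]
    - [[0,0,0.05],0]
    - [[0,0,0.054],0]
    - [[0,0,0.054],0]

```text
t: 26.32
tool_pos: [0.4385, -0.2331, 0.0372]
orientation: [1.227, 2.892, -0.0]
force: [-0.2, 0.7, -3.1]
opening: 0.0299
```

Key bottom is about 11 mm up, so it needs roughly 7 mm more to reach the mat.

Call:
send_rows:
  motion:
    - [[0,0,0.002],0]
    - [[0,0,0.004],0]
    - [[0,0,0.006],0]
    - [[0,0,0.007],0]
    - [[0,0,0.007],0]

```text
t: 26.95
tool_pos: [0.4383, -0.2331, 0.03]
orientation: [1.227, 2.892, -0.0]
force: [-2.6, 0.8, 3.1]
opening: 0.03
```

Call:
send_rows:
  motion:
    - [[0,0,0],0]
    - [[0,0,0],0]
    - [[0,0,0],0]
    - [[0,0,-0.01],0]
    - [[0,0,-0.04],0]
    - [[0,0,-0.08],0]
    - [[0,0,-0.13],0]
    - [[0,0,-0.18],0]
    - [[0,0,-0.18],0]
  jaw: 0.06

```text
t: 28.08
tool_pos: [0.4407, -0.2346, 0.2158]
orientation: [1.223, 2.883, -0.003]
force: [-0.5, -0.2, -0.6]
opening: 0.0599
```

```bash
python3 - <<'E'
from h import *
s=monitor.read_state();print(s["tool_pos"],s["force"],s["t"],s["opening"])
im=eyes.read_camera("wrist");cv2.imwrite("pics/w14.png",im[:,:,::-1])
im=eyes.read_camera("side");crop(im,230,150,340,300,4,"pics/s14c.png")
im=eyes.read_camera("top");crop(im,185,170,275,245,8,"pics/t14c.png")
E
```

```text
[ 0.44073741 -0.2345915   0.21580556] [-0.51376621 -0.24452897 -0.61854479] 28.075 0.059911222802270354
```

View pics/w14.png

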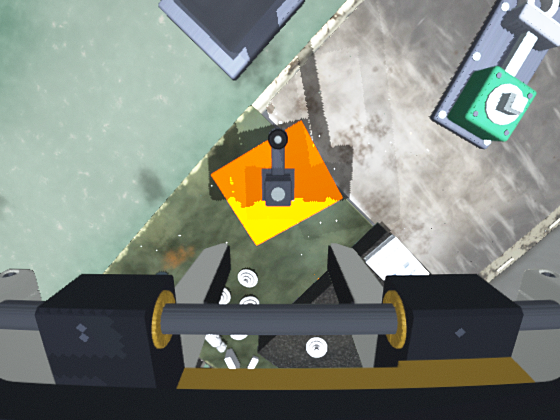

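View pics/s14c.png

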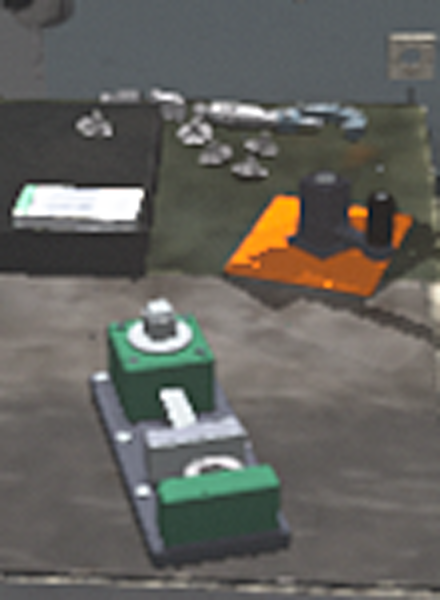

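View pics/t14c.png

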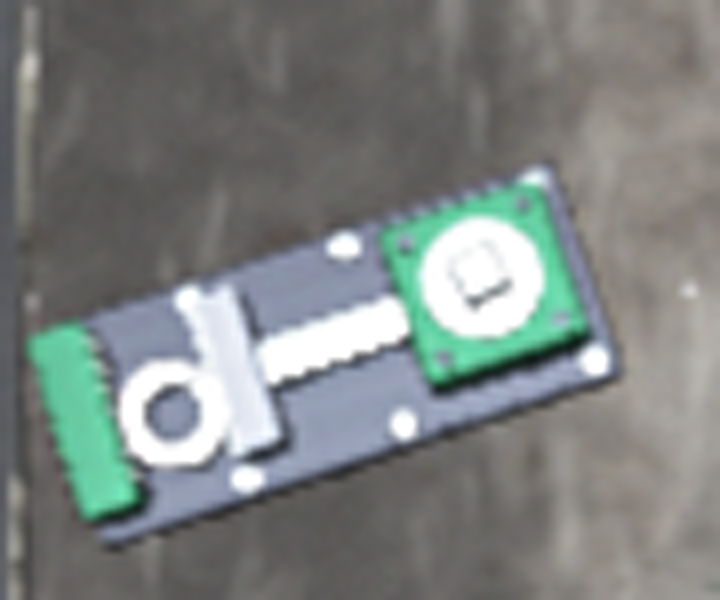

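Call:
send_rows:
  motion:
    - [[0,0,0],0]
    - [[0,0,0],0]

```text
t: 28.48
tool_pos: [0.4376, -0.2325, 0.2083]
orientation: [-1.226, -2.89, -0.001]
force: [-0.4, -0.4, -0.9]
opening: 0.0599
```

```bash
python3 -c "
from plant import ticket;print(ticket.close_job())"
```

```text
the job is handed in; nothing more can be done
None
```

I fitted the key home on the shaft with light forces, never more than about 8 N against the boss. I then wound it clockwise about 318° by the knob until the knob force rose from about 8.4 N to 12.6 N. By the given ratio that is roughly 30 N on the ring. I lifted the key off and stood it upright near the middle of the orange mat, finishing at 28.5 s with the gripper empty and clear.

- **Clamp and key:** the last pictures show the ring held between the moving jaw and the fixed jaw, the shaft bare, and the key upright on the mat with its foot fully on it.
- **Clamp force:** I only inferred it from the knob force, where readings varied by about 0.5 N. The wrist torque gave about 28 N. No check failed.
- **Other items:** the robot touched nothing else, but I did not compare the bystanders' positions before and after.

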